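Release the cup-rack clamp and move the finished rack

TASK

The orange rack of sample cups is finished: squeeze the two yellow tabs of the clamp collar together, turn the collar anticlockwise (seen from above) all the way to its open stop and leave it there, then lift the orange rack out and set it down gently, upright and flat, inside the aluminium transfer tray. The cups hold samples, so keep the rack upright all the way. Leave the blue rack in its bay and do not disturb the other things on the bench.

Things in the scene. Friction and masses are not known exactly. Their poses are not given: they have to be found in the camera images.
- module: Fixed white clamping module, 210 (x) by 310 (y) mm, deck 25 mm above the bench. Origin on the bench under its centre, on the collar's axis; z up. Rack bays centred 110 mm along +y and -y: a rack stands on the deck between rails 8 mm high, its length along x. Either rack can be in either bay.
- collar_center (a point): Point on the collar's vertical axis, 91 mm above the bench, half-way up the tabs: the point to grasp at. Black core 25 mm in diameter, top 108 mm above the bench, between two yellow tabs. Its x axis (turning with the collar) runs from tab to tab: the fingers close along x. 56 mm over both tabs when released, 40 mm when fully squeezed.
- collar (a joint): Angle of the clamp collar, rad: 0 to 0.1 locked (as found), 1.3 at its open stop; grows anticlockwise seen from above. Pawls on the tabs block it at about 0.17 unless both tabs are squeezed in; beyond about 0.9 the tabs may be let go. It stays where it is left; friction about 0.08 N m.
- tab_a (a joint): How far the tab on the collar's +x side is squeezed in, m: 0 released, 0.008 fully in. Spring: 4 N at the start, 10.4 N fully in. Its pawl is clear of its stop from about 0.004; squeeze it fully in.
- tab_b (a joint): The same for the tab on the collar's -x side.
- orange_rack_grip (a point): The finished rack's point to grasp, 70 mm above its underside, on its upright orange grip plate (12 mm thick along the rack's y, 42 mm long along x, top 85 mm above the underside). z up, x along the rack. In its bay the point is 95 mm above the bench. The rack looks the same after half a turn.
- orange_rack: The finished rack: 130 mm long (x), 36 mm wide (64 mm over the two orange lugs at mid-length), 0.2 to 0.35 kg; cup caps reach 43 mm, the lugs' tops 38 mm above its underside. Origin at the centre of its underside.
- blue_rack_grip (a point): The same point of the blue rack, a like rack in blue that stays in its bay.
- tray: Fixed open aluminium transfer tray, 180 (x) by 100 (y) by 22 mm high, walls and floor 5 mm thick, inside 170 by 90 mm. Origin at the centre of its underside, on the bench; z up.
- reagent_bottle_mid (a point): Bystander: white bottle with blue cap, 60 mm in diameter, 130 mm tall; point half-way up.
- sample_jar_mid (a point): Bystander: amber jar with green cap, 52 mm in diameter, 70 mm tall; point half-way up.
- beaker_mid (a point): Bystander: glass beaker, 70 mm in diameter, 85 mm tall; point half-way up.
- tip_box_mid (a point): Bystander: green pipette tip box, 90 by 120 by 50 mm, rows of white tip heads on top; point at its centre.
- marker_pen_mid (a point): Bystander: red pen 120 mm long, 14 mm thick, lying along its x; point at its centre.
- small_vial_mid (a point): Bystander: small amber vial, 26 mm in diameter, 50 mm tall; point half-way up.
- collar_ear (a point): Tip of one of the collar's two aluminium ears, which run along the collar's +y and -y axes, out to 88 mm from the axis, 16 mm wide, 66 to 73 mm above the bench. Locked, they lie over the lugs of both racks; at the open stop they lie over two green dashes on the deck.
- tab_a_pad (a point): Centre of the outer face of the yellow tab on the collar's +x side, 28 mm wide, 30 mm high (76 to 106 mm above the bench), 28 mm from the collar's axis when released, 20 mm when fully in. The other tab mirrors it.
There are look-alikes about, which are no part of the job. What is shaped like the orange_rack but pink or red is not meant.

How it is judged:
On the way, in this order (a step that is already met when the one before it is completed fails the run):
1. both tabs of the collar are squeezed in while it is still locked (value of joint each of tab_a, tab_b above 0.0035 m and value of joint collar below 0.25 rad), for 0.05 s.
2. the collar is turned to its open stop (within 0.2 rad) with both racks still in their bays (value of joint collar above 1.1 rad and distance of each of orange_rack_grip, blue_rack_grip from where it was at the start of the episode below 0.02 m), for 0.1 s.
3. the orange rack is lifted clear of its bay (height (world z) of orange_rack_grip above 0.125 m), for 0.1 s.
At the end, for the whole second after the job is handed in: The collar is within 0.2 rad of its open stop; the orange rack stands upright (within 0.08 rad) and at rest, flat on the floor of the tray (within 4 mm) and inside its walls; the blue rack is still in its bay (moved under 20 mm) (value of joint collar above 1.1 rad and x of orange_rack_grip in the frame of tray between -0.024 and 0.024 m and y of orange_rack_grip in the frame of tray between -0.024 and 0.024 m and height (world z) of orange_rack_grip below 0.079 m and angle between orange_rack_grip's own z axis and vertical below 0.08 rad and linear speed of orange_rack below 0.02 m/s and distance of blue_rack_grip from where it was at the start of the episode below 0.02 m); the robot touches nothing.
It fails at once if the orange rack is tilted by more than 0.5 rad (angle between orange_rack_grip's own z axis and vertical above 0.5 rad).
It fails at once if the orange rack is dropped or slammed into the tray (faster than 0.45 m/s within its last 25 mm) (horizontal distance between orange_rack_grip and tray below 0.08 m and height (world z) of orange_rack_grip below 0.1 m and linear speed of orange_rack above 0.45 m/s).
It fails at once if the blue rack is lifted out or pushed (moved over 30 mm) (distance of blue_rack_grip from where it was at the start of the episode above 0.03 m).
It fails at once if a bystander is moved by more than 40 mm (distance of any of reagent_bottle_mid, sample_jar_mid, beaker_mid, tip_box_mid, marker_pen_mid, small_vial_mid from where it was at the start of the episode above 0.04 m).
It also fails if it takes over 48 s, if anything falls off the work surface, if the arm or the gripper's body presses on something with over 40 N, if the wrist force passes 120 N, or if a joint passes its speed limit or range.

ROBOT

A 7-joint arm with a two-finger parallel gripper is mounted at the origin on the work surface. World frame = base frame: x ahead of the robot, y to its left, z up, the work surface at z = 0. Lengths are in m, angles in rad, forces in N, time in s.
With the tool pointing down it reaches from about 0.425 to 0.875 m from the base axis. Payload 4.7 kg.
Tool frame: the origin (TCP) lies at the very end of the fingers, on their centre line; the grasp point (between the pads) lies 19 mm behind it; z points along the fingers, y is the line along which they close (so a half turn about z gives the same grasp; the last joint's range is limited). The gripper opens to 87 mm and grips with 3 to 60 N. Pads are 19 mm wide; open, the fingers measure 117 mm over their backs; the gripper's body (75 mm by 190 mm) begins 51 mm behind the grasp point.
Start: joints at [-1.171, 0.321, -0.07, 1.45, 0.023, 1.371, -0.057], TCP at [0.245, 0.602, 0.223] pointing down, gripper open.
Joint ranges: [-2.86, 2.86], [-0.3, 2.09], [-1.38, 1.24], [0.06, 2.45], [-1.56, 4.7], [0.09, 2.05], [-2.69, 2.69]. Speed limits (rad/s): [2.57, 2.57, 3.14, 3.14, 3.14, 3.14, 3.14].

INTERFACE

Orientations are given as a unit quaternion [w, x, y, z].
In Python, from rig import bot gives the robot as it stands.
- The arm moves only by the shell command python3 -m creep 'ROWS' [OPENING]. ROWS is JSON, a list of rows, each a list of 2 entries, a list of its own where there are three numbers: the shift along the world's x, y, z in cm, then the turn, a rotation vector about the world's x, y, z in rad. In form: [[[x, y, z], [rx, ry, rz]], ...]. A call has 1 to 12 rows; each row is the pose to reach, as a shift and turn from the pose commanded when the call began; what a row does not reach only later rows make up. A row lasts 1/12 s, in which the tool goes at most 41.7 mm and 7.16 degrees, less where a joint would pass 70% of its speed; a pose out of reach is approached as far as the arm can. A call with a gripper value outside its range is refused whole. OPENING is the closure, from 0 (fully open) to 1 (shut), set as the call begins (- or left out, the last holds). The fingers move at their own pace and stop on an object; the grip force is fixed at half the most. Time passes only in rows, so rows that repeat a pose let the fingers close. It gives the time, the measured TCP pose, the force, the opening and the grip force at its end, in the units of the state.
- bot.get_state(): the state, without advancing time (a new reading comes with each control period).
- bot.get_image(name): name is "side" or "top"; returns the picture (420x560x3 uint8, red, green, blue); there is no depth.
- bot.camera_params(name): a dict with "fx", "fy", "cx", "cy" (pixels), "origin" and "orientation" of the camera in the world. Camera axes: x right, y down, z forward; pixel columns grow to the right and rows downward; lengths in m; the calibration is good to about 2 mm. A picture is of the moment at which its call begins. camera_params takes no time and is no camera call.
- bot.finish_job(): hands the job in; it is judged then, once.
The state is a dict: "time": time; "qpos": joint angles; "dq": joint speeds; "joint_torque": joint torques, N m; "tcp_pos": TCP position; "tool_rot": TCP orientation; "contact_force": force on the tool from outside, world axes, zero at the start; "torque": the same for the moment, N m; "grip_width": opening from 0.0 (shut) to 1.0 (fully open); "grasp_force": force on a finger pad.
Only numpy, scipy, OpenCV 4.12 (cv2) and the standard library are available. Lean on these libraries where they do the work, as an engineer would, in place of code of your own. Each camera call takes 0.05 s, during which the arm holds its last target. There are 200 camera calls.

## Working session

There is one attempt and no reset: what is moved stays moved. The work goes in short steps, Python scripts to look and compute and a shell command to move; the robot and the scene stay as the last step left them, time stands still between calls to the robot, and variables do not carry over. Pictures are saved under pics/ and viewed, at most 10 in all, crops included, and the job is handed in when it is done.

```bash
mkdir -p pics; ls; python3 - <<'E'
from rig import bot
import cv2
for n in("top","side"):
    im=bot.get_image(n); cv2.imwrite(f"pics/{n}0.png",im[:,:,::-1]); print(bot.camera_params(n))
s=bot.get_state(); print(s)
E
```

```text
pics
{'fx': 482.9065943342978, 'fy': 482.9065943342978, 'cx': 275.5364410758425, 'cy': 214.9711769740389, 'origin': array([0.33413847, 0.08148888, 1.34646687]), 'orientation': array([-0.05971059,  0.70473065, -0.70450633,  0.05882334])}
{'fx': 546.3071275397417, 'fy': 546.3071275397417, 'cx': 278.96669724962294, 'cy': 217.1538173248109, 'origin': array([ 0.4358684 , -1.19038278,  0.9220521 ]), 'orientation': array([-0.47135949,  0.88083993, -0.04282083,  0.01037375])}
{'time': 0.1, 'qpos': array([-1.17088338,  0.32175255, -0.07008786,  1.45156872,  0.0226148 ,
        1.37082968, -0.05690514]), 'dq': array([-0.00078565, -0.00062412, -0.00022046, -0.00331861, -0.00077076,
       -0.00106177,  0.00151659]), 'joint_torque': array([-2.47617245e-04, -4.92574596e+01, -4.05993825e-01, -3.13398886e+01,
       -6.41014916e-02,  3.94804403e-02,  8.70927079e-05]), 'tcp_pos': array([0.24445838, 0.60172372, 0.22156066]), 'tool_rot': array([-1.15831576e-04,  1.91697959e-01,  9.81453569e-01, -8.78103865e-04]), 'contact_force': array([-0.29075111, -0.71462212,  0.23092349]), 'torque': array([0.01857964, 0.01953388, 0.02658247]), 'grasp_force': 0.0, 'grip_width': 0.9993177741387518}
```

View pics/top0.png

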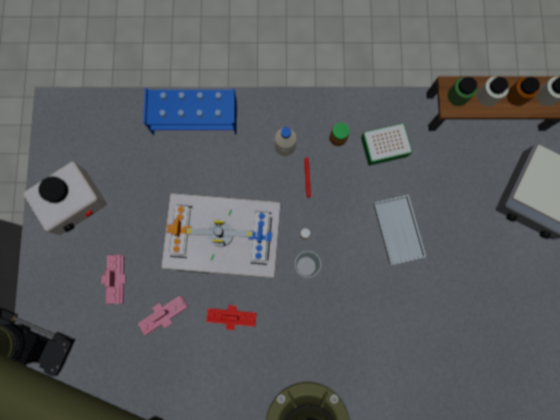

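View pics/side0.png

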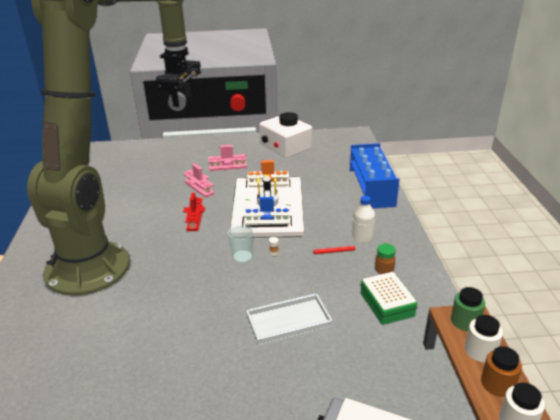

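The top view has world +x pointing up and +y pointing left. The module is at about (221,235), with the orange rack in its +y bay at (178,230), the blue rack at (261,237) and the collar at (220,233). The tray is at (400,230). Candidates shaped like the orange rack:
- Pink at (115,279) and (162,315), and red at (232,317): wrong colours.
- Blue at (261,237): the rack that stays.
- Orange at (178,230): the only orange one, and it stands in a module bay, so it fits the description.

Next I'll confirm with an enlarged crop and measure.

```bash
cat > h.py <<'E'
import numpy as np,cv2
from scipy.spatial.transform import Rotation as R
from rig import bot
def rot(q): return R.from_quat([q[1],q[2],q[3],q[0]])
def ray(n,px):
    c=bot.camera_params(n); px=np.atleast_2d(px).astype(float)
    d=np.c_[(px[:,0]-c['cx'])/c['fx'],(px[:,1]-c['cy'])/c['fy'],np.ones(len(px))]
    return c['origin'],rot(c['orientation']).apply(d)
def plane(n,px,z):
    o,d=ray(n,px); return (o+d*((z-o[2])/d[:,2:]))[:,:2]
def hsvmask(im,lo,hi,box=None):
    m=cv2.inRange(cv2.cvtColor(im,cv2.COLOR_RGB2HSV),lo,hi)
    if box:
        k=np.zeros_like(m);k[box[1]:box[3],box[0]:box[2]]=255;m&=k
    return m
def blobs(m,n,z,amin=4):
    for c in cv2.findContours(m,cv2.RETR_EXTERNAL,cv2.CHAIN_APPROX_NONE)[0]:
        if cv2.contourArea(c)<amin: continue
        c=c[:,0]; w=plane(n,c,z).astype(np.float32)
        (cx,cy),s,a=cv2.minAreaRect(w*1000)
        print('px',c.mean(0).round(1),'w',round(cx,1),round(cy,1),'size',np.round(s,0),'ang',round(a,1))
E
python3 - <<'E'
from h import *
t=cv2.imread('pics/top0.png')[:,:,::-1].copy(); s=cv2.imread('pics/side0.png')[:,:,::-1].copy()
B=(155,185,290,285)
print('deck');m=hsvmask(t,(0,0,120),(179,60,255),B);m=cv2.morphologyEx(m,cv2.MORPH_CLOSE,np.ones((15,15)));blobs(m,'top',.025,500)
print('orange');blobs(hsvmask(t,(5,150,90),(18,255,255),B),'top',.11)
print('yellow');blobs(hsvmask(t,(22,110,80),(35,255,255),B),'top',.106,2)
print('green');blobs(hsvmask(t,(50,90,50),(85,255,255),B),'top',.025,2)
print('blue');blobs(hsvmask(t,(100,130,60),(125,255,255),B),'top',.11)
print('tray');m=hsvmask(t,(0,0,110),(179,80,255),(365,185,435,275));m=cv2.morphologyEx(m,cv2.MORPH_CLOSE,np.ones((7,7)));blobs(m,'top',.022,300)
print('tool',bot.get_state()['tool_rot'])
a=cv2.resize(t[190:280,160:285],None,fx=6,fy=6,interpolation=cv2.INTER_CUBIC)[:,:750]
cv2.imwrite('pics/crop_t.png',a[:,:,::-1])
a=cv2.resize(s[150:245,220:315],None,fx=6,fy=6,interpolation=cv2.INTER_CUBIC)
cv2.imwrite('pics/crop_s.png',a[:,:,::-1])
E
```

```text
deck
px [221.1 235.1] w 504.0 233.6 size [308. 210.] ang 85.3
orange
px [176.  248.5] w 456.3 338.6 size [ 8. 10.] ang 0.0
px [176.6 241. ] w 475.6 338.0 size [9. 9.] ang 45.9
px [184.  229.2] w 505.5 318.5 size [13. 23.] ang 0.0
px [175.  224.8] w 522.1 345.6 size [27. 54.] ang 76.0
px [180.5 209. ] w 559.3 330.5 size [11.  8.] ang 1.9
yellow
px [217.5 240.6] w 476.1 233.0 size [ 5. 23.] ang 0.0
px [249.  233.1] w 495.7 151.8 size [8. 5.] ang 0.5
px [188.5 230.3] w 504.7 308.7 size [11.  8.] ang 1.7
px [218.5 221.9] w 524.4 231.4 size [ 8. 23.] ang 0.0
green
blue
px [258.  255.2] w 439.6 128.0 size [10. 10.] ang 0.3
px [258.7 247.7] w 457.6 125.5 size [10. 10.] ang 0.3
px [260.2 233.6] w 494.2 116.2 size [49. 55.] ang 58.6
px [261.5 215.5] w 542.2 119.5 size [13.  8.] ang 0.3
tray
px [400.  229.4] w 519.6 -261.0 size [182. 101.] ang 13.2
tool [-1.15831576e-04  1.91697959e-01  9.81453569e-01 -8.78103865e-04]
```

View pics/crop_t.png

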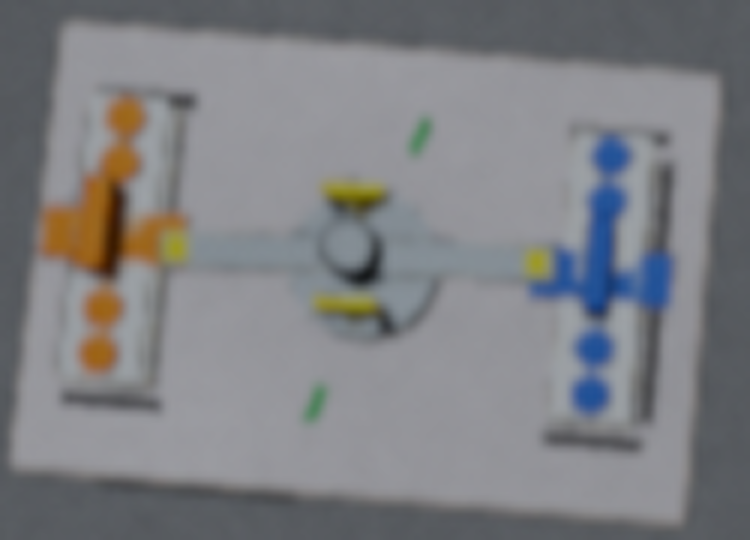

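View pics/crop_s.png

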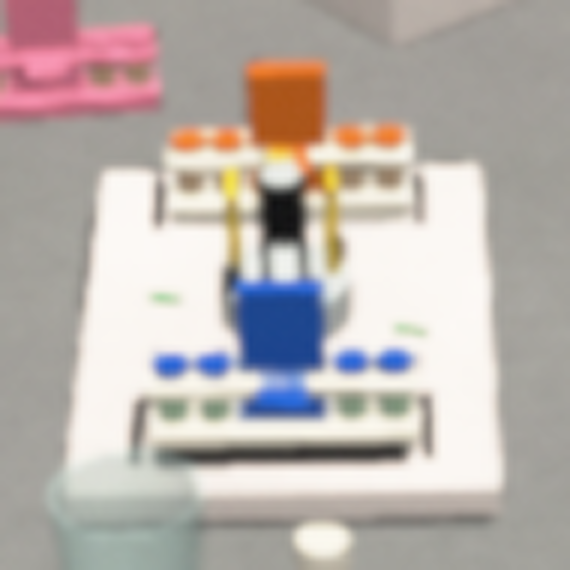

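Both crops confirm it: the orange rack, with its orange plate, lugs and caps, stands in the +y bay at top pixel (177,227). The blue rack is in the other bay, and the locked ears lie over both racks' lugs. Measurements against the given sizes:

| Item | Measured position (mm) | Size or angle |
|---|---|---|
| Deck | centre (504, 233.6) | 308×210 mm (given 310×210), yaw −4.7° |
| Collar axis, from ear tips at z=73 | (504.6, 234) | x axis about −2.8° |
| Tray | (519.6, −261) | 182×101 mm (given 180×100) |

Next I'll move above the collar, with a shift of (+25.9, −36.85) cm and a turn of −1.234 rad.

```bash
python3 -m creep '[[[1,-1.5,0],[0,0,-0.08]],[[3,-4.3,0],[0,0,-0.18]],[[5.3,-7.6,0],[0,0,-0.29]],[[7.7,-11,0],[0,0,-0.4]],[[10.1,-14.4,0],[0,0,-0.51]],[[12.5,-17.8,0],[0,0,-0.62]],[[14.9,-21.2,0],[0,0,-0.73]],[[17.3,-24.6,0],[0,0,-0.84]],[[19.7,-28,0],[0,0,-0.95]],[[22.1,-31.4,0],[0,0,-1.06]],[[24.3,-34.6,0],[0,0,-1.16]],[[25.9,-36.85,0],[0,0,-1.234]]]' 0; python3 -m creep '[[[0,0,0],[0,0,0]],[[0,0,0],[0,0,0]],[[0,0,0],[0,0,0]],[[0,0,0],[0,0,0]]]'; python3 -c "
from rig import bot;s=bot.get_state();print(s['tcp_pos'],s['tool_rot'])"
```

```text
time: 1.1
tcp_pos: [0.5054, 0.2292, 0.2225]
tool_rot: [0.001, 0.727, 0.686, -0.0]
contact_force: [0.1, -0.1, 0.0]
grip_width: 1.002
grasp_force: 0.0
time: 1.43
tcp_pos: [0.5026, 0.2353, 0.2222]
tool_rot: [-0.0, 0.723, 0.691, -0.0]
contact_force: [0.1, 0.7, 0.3]
grip_width: 0.998
grasp_force: 0.0
[0.50259161 0.2353109  0.2222244 ] [-3.50170226e-04  7.23142585e-01  6.90698648e-01 -2.38236456e-04]
```

```bash
python3 -m creep '[[[0,0,-1],[0,0,0]],[[0,0,-3],[0,0,0]],[[0,0,-5],[0,0,0]],[[0,0,-7],[0,0,0]],[[0,0,-9],[0,0,0]],[[0,0,-11],[0,0,0]],[[0,0,-12.5],[0,0,0]],[[0,0,-13.8],[0,0,0]],[[0,0,-14.6],[0,0,0]],[[0,0,-15],[0,0,0]],[[0,0,-15],[0,0,0]],[[0,0,-15],[0,0,0]]]'; python3 - <<'E'
from h import *
im=np.vstack([cv2.resize(bot.get_image(n)[b:d,a:c],(560,300),interpolation=cv2.INTER_CUBIC) for n,(a,b,c,d) in {'top':(150,180,290,255),'side':(210,150,322,210)}.items()])
cv2.imwrite('pics/a1.png',im[:,:,::-1])
E
```

```text
time: 2.43
tcp_pos: [0.5037, 0.2342, 0.0729]
tool_rot: [0.0, 0.724, 0.69, 0.0]
contact_force: [-0.6, 0.1, -0.6]
grip_width: 1.002
grasp_force: 0.0
```

View pics/a1.png

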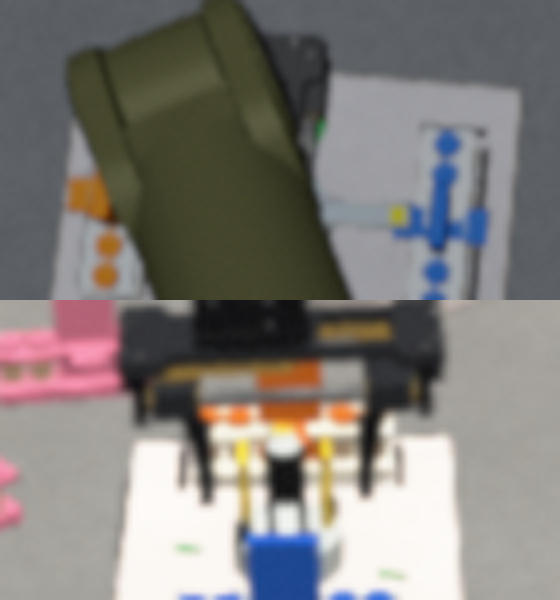

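The side view shows the fingers straddling both yellow tabs, at about (205,470) and (370,470) in the crop, with a similar gap on each side. No contact force is reported. I'll close now.

```bash
python3 -m creep '[[[0,0,0],[0,0,0]],[[0,0,0],[0,0,0]],[[0,0,0],[0,0,0]],[[0,0,0],[0,0,0]],[[0,0,0],[0,0,0]],[[0,0,0],[0,0,0]],[[0,0,0],[0,0,0]],[[0,0,0],[0,0,0]],[[0,0,0],[0,0,0]],[[0,0,0],[0,0,0]]]' 1
```

```text
time: 3.37
tcp_pos: [0.5035, 0.2338, 0.0731]
tool_rot: [-0.0, 0.724, 0.69, -0.0]
contact_force: [-2.7, -1.2, 4.7]
grip_width: 0.42
grasp_force: 30.0
```

```bash
python3 -m creep '[[[0,0,0],[0,0,0.05]],[[0,0,0],[0,0,0.12]],[[0,0,0],[0,0,0.2]],[[0,0,0],[0,0,0.28]],[[0,0,0],[0,0,0.36]],[[0,0,0],[0,0,0.44]],[[0,0,0],[0,0,0.5]],[[0,0,0],[0,0,0.5]]]'; python3 -c "
from rig import bot;s=bot.get_state();print(s['torque'])"
```

```text
time: 4.03
tcp_pos: [0.5034, 0.2337, 0.0731]
tool_rot: [-0.0, 0.53, 0.848, -0.0]
contact_force: [-2.2, -0.6, 4.4]
grip_width: 0.417
grasp_force: 30.0
[-0.28008716  0.56010703  0.08622458]
```

It's turning freely: the torque of 0.086 N m matches the collar's friction. I'll carry on to the open stop.

```bash
python3 -m creep '[[[0,0,0],[0,0,0.05]],[[0,0,0],[0,0,0.12]],[[0,0,0],[0,0,0.2]],[[0,0,0],[0,0,0.28]],[[0,0,0],[0,0,0.36]],[[0,0,0],[0,0,0.44]],[[0,0,0],[0,0,0.52]],[[0,0,0],[0,0,0.6]],[[0,0,0],[0,0,0.67]],[[0,0,0],[0,0,0.72]],[[0,0,0],[0,0,0.75]],[[0,0,0],[0,0,0.75]]]'; python3 -c "
from rig import bot;s=bot.get_state();print(s['torque'])"; python3 -m creep '[[[0,0,0],[0,0,0]],[[0,0,0],[0,0,0]],[[0,0,0],[0,0,0]],[[0,0,0],[0,0,0]],[[0,0,0],[0,0,0]],[[0,0,0],[0,0,0]]]' 0;  python3 -m creep '[[[0,0,1],[0,0,0]],[[0,0,3],[0,0,0]],[[0,0,5],[0,0,0]],[[0,0,7.5],[0,0,0]],[[0,0,10],[0,0,0]],[[0,0,12],[0,0,0]],[[0,0,13],[0,0,0]],[[0,0,13],[0,0,0]]]'
```

```text
time: 5.03
tcp_pos: [0.5034, 0.2337, 0.0731]
tool_rot: [-0.0, 0.183, 0.983, 0.0]
contact_force: [-2.9, -0.4, 5.6]
grip_width: 0.421
grasp_force: 30.0
[-0.22577116  0.5380687   0.01198674]
time: 5.53
tcp_pos: [0.5038, 0.2335, 0.0722]
tool_rot: [0.0, 0.184, 0.983, -0.0]
contact_force: [0.7, -0.2, 0.2]
grip_width: 0.784
grasp_force: 0.0
time: 6.2
tcp_pos: [0.5052, 0.2344, 0.2057]
tool_rot: [0.002, 0.184, 0.983, 0.002]
contact_force: [0.8, -0.3, 1.1]
grip_width: 0.999
grasp_force: 0.0
```

```bash
python3 -m creep '[[[0,-1,0],[0,0,0]],[[0,-3.5,0],[0,0,0]],[[0,-6.5,0],[0,0,0]],[[0,-9.5,0],[0,0,0]],[[0,-12.5,0],[0,0,0]],[[0,-15.5,0],[0,0,0]],[[0,-18.5,0],[0,0,0]],[[0,-21.5,0],[0,0,0]],[[0,-24.5,0],[0,0,0]],[[0,-27,0],[0,0,0]],[[0,-28,0],[0,0,0]],[[0,-28,0],[0,0,0]]]'; python3 - <<'E'
from h import *
t=bot.get_image('top'); B=(155,185,290,285)
print('yellow .106');blobs(hsvmask(t,(22,110,80),(35,255,255),B),'top',.106,2)
print('yellow .073');blobs(hsvmask(t,(22,110,80),(35,255,255),B),'top',.073,2)
print('orange .11');blobs(hsvmask(t,(5,150,90),(18,255,255),B),'top',.11)
print('lugs .063');blobs(hsvmask(t,(5,150,90),(18,255,255),B),'top',.063)
a=cv2.resize(t[190:280,160:285],None,fx=6,fy=6,interpolation=cv2.INTER_CUBIC)
cv2.imwrite('pics/a2.png',a[:,:,::-1])
E
```

```text
time: 7.2
tcp_pos: [0.5023, -0.0497, 0.2012]
tool_rot: [-0.001, 0.187, 0.982, -0.001]
contact_force: [-0.2, 0.1, 0.1]
grip_width: 0.998
grasp_force: 0.0
yellow .106
px [207.5 260.2] w 427.1 257.5 size [5. 8.] ang 0.0
px [226.8 234.2] w 493.8 208.9 size [ 7. 22.] ang 64.4
px [209.5 227.8] w 511.3 255.7 size [18. 10.] ang 1.3
px [230.  204.3] w 573.4 202.2 size [5. 5.] ang 0.9
yellow .073
px [207.5 260.2] w 429.6 262.2 size [5. 8.] ang 0.0
px [226.8 234.2] w 498.1 212.3 size [ 7. 23.] ang 64.4
px [209.5 227.8] w 516.0 260.3 size [19. 11.] ang 1.3
px [230.  204.3] w 579.7 205.4 size [6. 5.] ang 0.9
orange .11
px [176.  248.5] w 456.3 338.6 size [ 8. 10.] ang 0.0
px [176.6 241. ] w 475.6 338.0 size [9. 9.] ang 45.9
px [184.8 229.9] w 504.2 318.3 size [16. 24.] ang 0.0
px [175.  224.8] w 521.0 345.8 size [27. 52.] ang 77.0
px [180.5 209. ] w 559.3 330.5 size [11.  8.] ang 1.9
lugs .063
px [176.  248.5] w 460.9 348.4 size [ 8. 11.] ang 0.0
px [176.6 241. ] w 481.0 347.7 size [10.  9.] ang 45.9
px [184.8 229.9] w 510.7 327.3 size [16. 24.] ang 0.0
px [175.  224.8] w 528.1 355.9 size [28. 54.] ang 77.0
px [180.5 209. ] w 567.9 339.9 size [11.  8.] ang 1.9
```

View pics/a2.png

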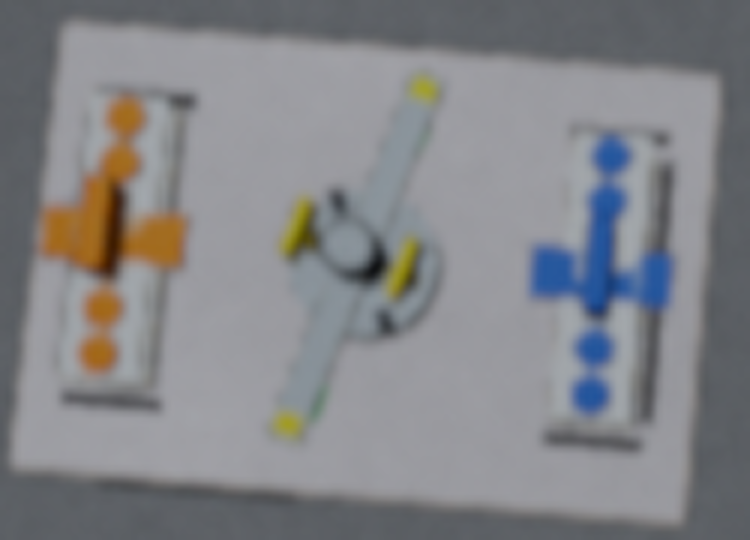

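The crop shows the ears over the green dashes, from (425,88) to (288,425). That puts the collar at about 1.29 rad, its open stop. Both racks are untouched. Now I'll get the rack's centre and yaw from the four caps at (126,118), (122,162), (103,308) and (98,355) in the crop.

```bash
python3 - <<'E'
from h import *
c=np.array([(126,118),(122,162),(103,308),(98,355)])/6+[160-.42,190-.42]
w=plane('top',c,.068)*1e3; print(w.round(1),w.mean(0),np.degrees(np.arctan2(*(w[0]-w[3])[::-1])))
p=np.array([(100,177),(100,270)])/6+[159.6,189.6]; print(plane('top',p,.11)*1e3)
E
```

```text
[[566.3 338.7]
 [546.3 339.8]
 [480.7 346.1]
 [459.8 347.5]] [513.25478142 343.03226461] -4.744723975701087
[[532.7068053  340.57802779]
 [492.20826544 339.16993982]]
```

The rack's grip point is at (513.2, 343.1) with yaw −4.7°, which matches the bay centre computed from the module, (513.0, 343.2). I'll move over it with a shift of (+0.9, +38.95) cm and a turn of +0.288 rad.

```bash
python3 -m creep '[[[0,2,0],[0,0,0.02]],[[0,5.5,0],[0,0,0.05]],[[0.1,9,0],[0,0,0.08]],[[0.2,12.5,0],[0,0,0.1]],[[0.3,16,0],[0,0,0.13]],[[0.4,19.5,0],[0,0,0.15]],[[0.5,23,0],[0,0,0.18]],[[0.6,26.5,0],[0,0,0.2]],[[0.7,30,0],[0,0,0.23]],[[0.8,33.5,0],[0,0,0.25]],[[0.9,37,0],[0,0,0.27]],[[0.9,38.95,0],[0,0,0.288]]]'; python3 -m creep '[[[0,0,0],[0,0,0]],[[0,0,0],[0,0,0]],[[0,0,0],[0,0,0]],[[0,0,0],[0,0,0]],[[0,0,-1],[0,0,0]],[[0,0,-3],[0,0,0]],[[0,0,-5.5],[0,0,0]],[[0,0,-8],[0,0,0]],[[0,0,-10.5],[0,0,0]],[[0,0,-12],[0,0,0]],[[0,0,-12.7],[0,0,0]],[[0,0,-12.7],[0,0,0]]]'; python3 -m creep '[[[0,0,0],[0,0,0]],[[0,0,0],[0,0,0]],[[0,0,0],[0,0,0]]]'
```

```text
time: 8.25
tcp_pos: [0.5082, 0.352, 0.2015]
tool_rot: [-0.002, 0.035, 0.999, 0.002]
contact_force: [-0.3, -0.1, -1.4]
grip_width: 0.994
grasp_force: 0.0
time: 9.25
tcp_pos: [0.5115, 0.3415, 0.0733]
tool_rot: [-0.001, 0.042, 0.999, -0.001]
contact_force: [-0.3, 0.1, -0.3]
grip_width: 1.001
grasp_force: 0.0
time: 9.5
tcp_pos: [0.5136, 0.3437, 0.0772]
tool_rot: [0.001, 0.041, 0.999, 0.001]
contact_force: [-0.2, 0.6, 0.8]
grip_width: 1.001
grasp_force: 0.0
```

Pose and contact forces look right, so I'll close on the plate.

```bash
python3 -m creep '[[[0,0,0],[0,0,0]],[[0,0,0],[0,0,0]],[[0,0,0],[0,0,0]],[[0,0,0],[0,0,0]],[[0,0,0],[0,0,0]],[[0,0,0],[0,0,0]],[[0,0,0],[0,0,0]],[[0,0,0],[0,0,0]],[[0,0,0],[0,0,0]],[[0,0,0],[0,0,0]],[[0,0,0],[0,0,0]],[[0,0,0],[0,0,0]]]' 1
```

```text
time: 10.5
tcp_pos: [0.5126, 0.3432, 0.0756]
tool_rot: [0.0, 0.041, 0.999, 0.0]
contact_force: [0.7, -0.6, -0.6]
grip_width: 0.17
grasp_force: 0.0
```

```bash
python3 -m creep '[[[0,0,0],[0,0,0]],[[0,0,0],[0,0,0]],[[0,0,0],[0,0,0]],[[0,0,0],[0,0,0]],[[0,0,0],[0,0,0]]]'
```

```text
time: 10.92
tcp_pos: [0.5126, 0.3433, 0.0755]
tool_rot: [-0.0, 0.041, 0.999, 0.0]
contact_force: [0.7, 0.8, -0.3]
grip_width: 0.137
grasp_force: 30.0
```

```bash
python3 -m creep '[[[0,0,0.4],[0,0,0]],[[0,0,1.2],[0,0,0]],[[0,0,2.2],[0,0,0]],[[0,0,3.5],[0,0,0]],[[0,0,5],[0,0,0]],[[0,0,6.5],[0,0,0]],[[0,0,8],[0,0,0]],[[0,0,9.5],[0,0,0]],[[0,0,11],[0,0,0]],[[0,0,12.2],[0,0,0]],[[0,0,13],[0,0,0]],[[0,0,13],[0,0,0]]]'; python3 - <<'E'
from h import *
s=bot.get_state(); print(s['qpos'].round(3))
t=bot.get_image('top'); m=hsvmask(t,(0,0,110),(179,80,255),(365,185,435,275));m=cv2.morphologyEx(m,cv2.MORPH_CLOSE,np.ones((7,7)));blobs(m,'top',.022,300)
q=bot.get_image('side'); a=np.vstack([cv2.resize(t[180:280,340:460],(480,300))[:, :],cv2.resize(q[100:230,200:360],(480,300))]); cv2.imwrite('pics/a3.png',a[:,:,::-1])
E
```

```text
time: 11.92
tcp_pos: [0.5137, 0.3439, 0.2085]
tool_rot: [0.002, 0.041, 0.999, 0.001]
contact_force: [0.6, 0.8, -2.7]
grip_width: 0.132
grasp_force: 30.0
[-0.714  0.255  0.097  1.564 -0.025  1.32   0.875]
px [400.  229.1] w 519.6 -261.2 size [186. 103.] ang 13.2
```

View pics/a3.png

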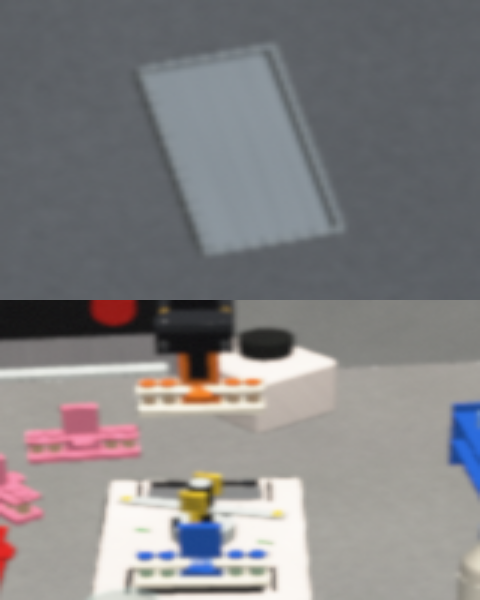

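The lower half shows the orange rack lifted level at (200,392), with the blue rack still in place. The upper half shows the tray empty, centred at about (240,150) in the crop, which is (519.6, −261.2) at +13.2°. q7 will end near 2.25 rad, inside its range. Now the transfer, a shift of (+0.65, −60.4) cm and a turn of +0.312 rad.

```bash
python3 -m creep '[[[0,-0.6,0],[0,0,0]],[[0,-2,0],[0,0,0.01]],[[0,-4,0],[0,0,0.02]],[[0,-6.5,0],[0,0,0.03]],[[0,-9.2,0],[0,0,0.05]],[[0.1,-12,0],[0,0,0.06]],[[0.1,-14.8,0],[0,0,0.08]],[[0.1,-17.6,0],[0,0,0.09]],[[0.2,-20.4,0],[0,0,0.1]],[[0.2,-23.2,0],[0,0,0.12]],[[0.3,-26,0],[0,0,0.13]],[[0.3,-28.8,0],[0,0,0.15]]]'; python3 -m creep '[[[0,-2.8,0],[0,0,0.015]],[[0,-5.6,0],[0,0,0.03]],[[0.1,-8.4,0],[0,0,0.045]],[[0.1,-11.2,0],[0,0,0.06]],[[0.1,-14,0],[0,0,0.075]],[[0.1,-16.8,0],[0,0,0.09]],[[0.2,-19.6,0],[0,0,0.105]],[[0.2,-22.2,0],[0,0,0.12]],[[0.3,-24.8,0],[0,0,0.13]],[[0.3,-27.2,0],[0,0,0.14]],[[0.3,-29.2,0],[0,0,0.15]],[[0.35,-30.6,0],[0,0,0.155]]]'; python3 -m creep '[[[0,-0.7,0],[0,0,0.005]],[[0,-1,0],[0,0,0.007]],[[0,-1,0],[0,0,0.007]],[[0,-1,0],[0,0,0.007]],[[0,-1,0],[0,0,0.007]],[[0,-1,0],[0,0,0.007]]]';python3 -c "
from rig import bot;s=bot.get_state();print(s['qpos'],s['tool_rot'])"
```

```text
time: 13.02
tcp_pos: [0.5147, 0.0532, 0.2046]
tool_rot: [-0.001, -0.034, 0.999, -0.0]
contact_force: [0.2, -0.1, -2.9]
grip_width: 0.135
grasp_force: 30.0
time: 14.02
tcp_pos: [0.5173, -0.2537, 0.2046]
tool_rot: [-0.001, -0.11, 0.994, -0.0]
contact_force: [0.6, 0.1, -2.6]
grip_width: 0.133
grasp_force: 30.0
time: 14.52
tcp_pos: [0.5194, -0.2595, 0.2055]
tool_rot: [0.0, -0.116, 0.993, 0.0]
contact_force: [0.3, -0.2, -3.5]
grip_width: 0.132
grasp_force: 30.0
[-0.06111893  0.1954176   0.54816701  1.67158855 -0.10575314  1.30439881
  2.30939609] [ 4.52674384e-05 -1.15784790e-01  9.93274258e-01  3.59440390e-04]
```

```bash
python3 -m creep '[[[0,0,-0.6],[0,0,0]],[[0,0,-1.8],[0,0,0]],[[0,0,-3.3],[0,0,0]],[[0,0,-4.8],[0,0,0]],[[0,0,-6.3],[0,0,0]],[[0,0,-7.8],[0,0,0]],[[0,0,-9.3],[0,0,0]],[[0,0,-10.6],[0,0,0]],[[0,0,-11.6],[0,0,0]],[[0,0,-12.2],[0,0,0]],[[0,0,-12.5],[0,0,0]],[[0,0,-12.5],[0,0,0]]]'; python3 -m creep '[[[0,0,-0.3],[0,0,0]],[[0,0,-0.6],[0,0,0]],[[0,0,-0.9],[0,0,0]],[[0,0,-1.2],[0,0,0]],[[0,0,-1.5],[0,0,0]],[[0,0,-1.7],[0,0,0]],[[0,0,-1.9],[0,0,0]],[[0,0,-2.1],[0,0,0]],[[0,0,-2.2],[0,0,0]],[[0,0,-2.3],[0,0,0]],[[0,0,-2.4],[0,0,0]],[[0,0,-2.4],[0,0,0]]]'
python3 - <<'E'
from h import *
q=bot.get_image('side'); cv2.imwrite('pics/a4.png',cv2.resize(q[240:350,220:360],None,fx=4,fy=4,interpolation=cv2.INTER_CUBIC)[:,:,::-1])
E
```

```text
time: 15.52
tcp_pos: [0.5189, -0.2607, 0.08]
tool_rot: [-0.0, -0.115, 0.993, 0.0]
contact_force: [-0.1, 0.7, -2.2]
grip_width: 0.132
grasp_force: 30.0
time: 16.52
tcp_pos: [0.519, -0.2607, 0.0564]
tool_rot: [-0.0, -0.115, 0.993, 0.0]
contact_force: [-0.4, 0.3, -3.1]
grip_width: 0.136
grasp_force: 30.0
```

View pics/a4.png

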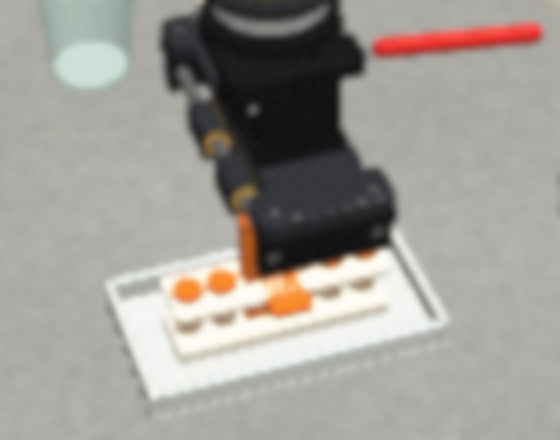

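The rack is inside the tray and level, at about (275,310) in the crop. Its weight is still on the gripper, so I'll ease it down the last millimetre or two.

```bash
python3 -m creep '[[[0,0,-0.05],[0,0,0]],[[0,0,-0.1],[0,0,0]],[[0,0,-0.1],[0,0,0]]]'; python3 -m creep '[[[0,0,-0.05],[0,0,0]],[[0,0,-0.1],[0,0,0]],[[0,0,-0.1],[0,0,0]]]'
```

```text
time: 16.82
tcp_pos: [0.5191, -0.2608, 0.0556]
tool_rot: [0.0, -0.115, 0.993, 0.0]
contact_force: [-0.1, -0.3, -4.0]
grip_width: 0.132
grasp_force: 30.0
time: 17.07
tcp_pos: [0.5192, -0.2608, 0.0555]
tool_rot: [0.0, -0.115, 0.993, 0.0]
contact_force: [-2.3, 2.1, 5.0]
grip_width: 0.135
grasp_force: 30.0
```

Contact: the force has swung to +5 N, so the floor carries the rack. I'll open and retreat.

```bash
python3 -m creep '[[[0,0,0],[0,0,0]],[[0,0,0],[0,0,0]],[[0,0,0],[0,0,0]],[[0,0,0],[0,0,0]],[[0,0,0],[0,0,0]],[[0,0,0],[0,0,0]],[[0,0,0],[0,0,0]],[[0,0,0],[0,0,0]],[[0,0,0],[0,0,0]],[[0,0,0],[0,0,0]]]' 0; python3 -m creep '[[[0,0,0.5],[0,0,0]],[[0,0,1.5],[0,0,0]],[[0,0,3],[0,0,0]],[[0,0,5],[0,0,0]],[[0,0,7],[0,0,0]],[[0,0,9],[0,0,0]],[[0,0,11],[0,0,0]],[[0,0,13],[0,0,0]],[[0,0,15],[0,0,0]],[[0,0,16],[0,0,0]],[[0,0,16],[0,0,0]]]'; python3 -m creep '[[[0,1,0],[0,0,0]],[[0,3,0],[0,0,0]],[[0,6,0],[0,0,0]],[[0,9,0],[0,0,0]],[[0,12,0],[0,0,0]],[[0,15,0],[0,0,0]],[[0,18,0],[0,0,0]],[[0,20,0],[0,0,0]],[[0,21,0],[0,0,0]],[[0,21,0],[0,0,0]],[[0,21,0],[0,0,0]]]'
python3 - <<'E'
from h import *
t=bot.get_image('top'); cv2.imwrite('pics/a5.png',cv2.resize(t[180:280,150:450],(800,267),interpolation=cv2.INTER_CUBIC)[:,:,::-1])
print('orange caps .048');blobs(hsvmask(t,(5,150,90),(18,255,255),(365,185,435,275)),'top',.048)
E
```

```text
time: 17.9
tcp_pos: [0.5191, -0.2608, 0.0546]
tool_rot: [0.0, -0.115, 0.993, 0.0]
contact_force: [1.2, -0.1, 0.3]
grip_width: 0.811
grasp_force: 0.0
time: 18.82
tcp_pos: [0.5205, -0.2617, 0.218]
tool_rot: [0.003, -0.115, 0.993, -0.001]
contact_force: [0.2, 0.1, -0.2]
grip_width: 0.998
grasp_force: 0.0
time: 19.73
tcp_pos: [0.5186, -0.0513, 0.2138]
tool_rot: [-0.001, -0.115, 0.993, -0.0]
contact_force: [0.2, -1.4, 0.1]
grip_width: 1.003
grasp_force: 0.0
orange caps .048
px [407.2 246.6] w 468.0 -271.4 size [ 8. 11.] ang 0.0
px [405.4 239.1] w 488.3 -268.2 size [ 9. 10.] ang 44.0
px [395.8 229.3] w 515.0 -243.1 size [17. 27.] ang 11.6
px [406.7 225.5] w 526.8 -274.9 size [37. 23.] ang 13.4
px [398.6 216.1] w 551.4 -251.9 size [ 8. 11.] ang 87.6
px [396.5 208.8] w 572.1 -247.4 size [8. 9.] ang 87.7
```

View pics/a5.png

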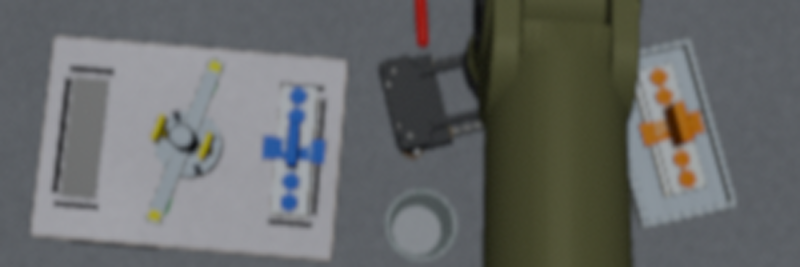

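The picture shows the orange rack centred in the tray at (673,128). Its caps average (520, −260) mm against the tray's (519.6, −261). The collar is at its open stop, the blue rack is in its bay, and the arm touches nothing, so I'll hand in.

```bash
python3 -c "
from rig import bot;print(bot.finish_job())"
```

```text
the job is handed in; nothing more can be done
None
```

I handed the job in at about 20 s: the collar is at its open stop, the orange rack stands upright and centred in the tray, and the blue rack is still in its bay; the hand-in call gave no verdict.

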